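# Draw the rule out from under the toolbox till

## Task

The wooden 30 cm rule lies on the floor of the open toolbox, under the sliding till, and is too long to come out flat. Slide the till along to one end of the box, take the rule by its uncovered half, tilt that end up and draw the rule out slantwise through the gap between the till and the end board without forcing it against the wood. Finish still holding the rule in the gripper: level, still, and wholly at least 10 cm above the box's end boards, for somebody to take from you; do not put it down, and leave the mug, the tape measure and the screwdriver as they are.

Things in the scene. Friction and masses are not known exactly. Their poses are not given: they have to be found in the camera images.
- toolbox: Long open brown wooden toolbox, dark inside, fixed to the table. Origin: centre of its underside; y along its length, x across, z up. Outside 364 (y) x 170 (x) mm; inside 340 x 150 mm. The inner floor is 8 mm above the table. The two long side boards are 10 mm thick, their tops 60 mm above the table; the two end boards are 12 mm thick, their tops 82 mm above the table.
- till (a joint): Place (m) of the sliding till along the toolbox's +y: 0 mid-box, +/-0.095 against an end board. Pale tray, 150 mm long (y) x 184 wide, riding on the side boards over the box's full width; underside 60 mm above the table (52 over the inner floor), wall rims 90 mm. Slides with about 2 N, stays where left, cannot lift off. Small things fixed in it rise 12 mm over its 5 mm floor.
- till_handle (a point): Centre of the till's grip rail: a bar 100 mm long across the box (toolbox x), 12 mm thick (toolbox y) and 14 mm high, over the middle of the till; this point is 113 mm above the table, the rail's top 120 mm. The tray is open for 64 mm on each side of it.
- rule: Wooden rule, 300 mm long (its y) x 30 mm wide (its x) x 9 mm thick (z), about 50 g, loose, lying flat on the toolbox's floor roughly along the box's length. Origin: centre of its underside.
- rule_end_a (a point): Centre of the rule's +y end face.
- rule_end_b (a point): Centre of the rule's -y end face.
- mug: White mug with blue and green diamonds, 99 mm tall, 89 mm across, loose, standing behind the toolbox. Origin: centre of its underside.
- tape_measure: Yellow tape measure, 33 x 86 x 65 mm, loose, to the right of the toolbox. Origin: centre of its underside.
- screwdriver: Screwdriver with red handle, 180 mm long (its y), 24 mm thick, loose, lying to the right of the toolbox. Origin: centre of its underside.

How it is judged:
By the outcome, as a careful person would: the job done as asked, in the order asked, and still so for the second after the job is handed in, while the arm keeps its last pose, push and grip.
It also fails if it takes over 53 s, if anything falls off the work surface, if the arm or the gripper's body presses on something with over 40 N, if the wrist force passes 120 N, or if a joint passes its speed limit or range.

## Robot

A 6-joint arm with a two-finger parallel gripper is mounted at the origin on a cart in front of the work surface, level with it; the furniture and walls round the work are solid. World frame = base frame: x ahead of the robot, y to its left, z up, the work surface at z = 0. Lengths are in m, angles in rad, forces in N, time in s.
With the tool pointing down it reaches from about 0.35 to 0.775 m from the base axis. Payload 7.3 kg.
Tool frame: the origin (TCP) lies at the very end of the fingers, on their centre line; the grasp point (between the pads) lies 19 mm behind it (robot.tcp_to_grasp is the z of the grasp point in the tool frame, in m); z points along the fingers, y is the line along which they close (so a half turn about z gives the same grasp; the last joint's range is limited). The gripper opens to 92 mm and grips with 3 to 60 N. Pads are 19 mm wide; open, the fingers measure 130 mm over their backs; the gripper's body (75 mm by 190 mm) begins 47 mm behind the grasp point.
Start: joints at [-1.475, 0.342, 1.524, -0, 1.275, -0.146], TCP at [0.126, -0.51, 0.227] pointing down, gripper open.
Joint ranges: [-2.53, 2.53], [-0.77, 2.02], [0.04, 2.7], [-1, 4.14], [0.28, 2.66], [-3.11, 3.11]. Speed limits (rad/s): [2.57, 2.57, 3.14, 3.14, 3.14, 3.14].

## Interface

Orientations are given as [roll, pitch, yaw] about the fixed x, y, z axes, in that order (R = Rz(yaw) Ry(pitch) Rx(roll)).
In Python, from cell import monitor, read_camera, get_calibration, job, robot gives the robot as it stands. The module is installed in compiled form; this text tells all that it offers.
- The arm moves only by the tool send_rows, never from a script. Its argument "targets" is a list of rows, each an object with "translation": the shift along the tool's x, y, z in cm, a list of three; "spin": the turn about the tool's z in degrees; "jaw": the opening, from 0 (shut) to 1 (fully open). A call has exactly 5 rows; each row is the pose to reach, as a shift and turn from the pose commanded when the call began, along the tool's axes at that moment; what a row does not reach only later rows make up. A row lasts 1/10 s, in which the tool goes at most 50 mm and 8.59 degrees, less where a joint would pass 70% of its speed; a pose out of reach is approached as far as the arm can. A call with a gripper value outside its range is refused whole. The fingers move at their own pace and stop on an object; "force" is the grip in N (left out, the last holds). Time passes only in rows, so rows that repeat a pose let the fingers close, or fill a call up. It gives the time, the measured TCP pose, the force, the opening and the grip force at its end, in the units of the state.
- monitor.observe(): the state, without advancing time (a new reading comes with each control period).
- read_camera(name): name is "scene" or "top"; returns (picture, depth): 384x512x3 uint8, red, green, blue; 384x512 float32, m along the optical axis (not along the pixel's ray), 0 where there is no reading.
- get_calibration(name): a dict with "intrinsics" (3x3 intrinsics, pixels), "origin" and "orientation" of the camera in the world. Camera axes: x right, y up, looking along -z (the intrinsics and any distortion apply to the point x, -y, -z); pixel columns grow to the right and rows downward; lengths in m; the calibration is good to about 2 mm. A picture is of the moment at which its call begins. get_calibration takes no time and is no camera call.
- job.hand_in(): hands the job in; it is judged then, once.
The state is a dict: "time": time; "qpos": joint angles; "qvel": joint speeds; "joint_efforts": joint torques, N m; "tool_pos": TCP position; "tool_rot": TCP orientation; "contact_force": force on the tool from outside, world axes, zero at the start; "torque": the same for the moment, N m; "opening": finger opening in m; "grip_force": force on a finger pad.
Only numpy, scipy, OpenCV 4.12 (cv2) and the standard library are available. Lean on these libraries where they do the work, as an engineer would, in place of code of your own. Each camera call takes 0.05 s, during which the arm holds its last target. There are 200 camera calls.

## Working session

There is one attempt and no reset: what is moved stays moved. The work goes in short steps, Python scripts to look and compute and a tool call to move; the robot and the scene stay as the last step left them, time stands still between calls to the robot, and variables do not carry over. Pictures are saved under pics/ and viewed, at most 10 in all, crops included, and the job is handed in when it is done.

Besides the shell and the picture viewer there is one more tool, called after ">>>" in YAML: its name, and indented under it one key for each argument. send_rows: Moves the arm, as the interface text tells. Its arguments: {"type":"object","properties":{"targets":{"type":"array"},"force":{"type":"number"}},"required":["targets"]}

```bash
mkdir -p pics; cat > h.py <<'E'
import numpy as np, cv2
from cell import monitor, read_camera, get_calibration, job, robot
def pts(name, depth):
    c=get_calibration(name);K=np.array(c["intrinsics"]);o=np.array(c["origin"]);R=np.array(c["orientation"])
    if R.shape!=(3,3): print("orient",R)
    v,u=np.mgrid[:384,:512]
    d=np.stack([(u-K[0,2])/K[0,0],-(v-K[1,2])/K[1,1],-np.ones(u.shape)],-1)
    return (d*depth[...,None])@R.T+o
E
python3 - <<'E'
from h import *
for n in ("scene","top"):
    c=get_calibration(n);print(n,c)
    p,d=read_camera(n);np.savez("pics/"+n+"0.npz",p=p,d=d)
    cv2.imwrite(f"pics/{n}0.png",p[...,::-1])
print(monitor.observe(),robot.tcp_to_grasp)
E
```

```text
scene {'intrinsics': array([[373.57174372,   0.        , 261.48037342],
       [  0.        , 373.57174372, 190.48508573],
       [  0.        ,   0.        ,   1.        ]]), 'origin': array([1.27785183e-04, 5.77445054e-01, 9.32727145e-01]), 'orientation': array([ 0.71999226,  0.01230753, -2.32717223])}
top {'intrinsics': array([[383.40393677,   0.        , 252.42956777],
       [  0.        , 383.40393677, 194.51682863],
       [  0.        ,   0.        ,   1.        ]]), 'origin': array([0.43721815, 0.06795949, 1.12846711]), 'orientation': array([ 0.08635783,  0.01908948, -1.54192828])}
{'time': 0.1, 'qpos': array([-1.47499112e+00,  3.42612189e-01,  1.52490002e+00, -6.38422522e-06,
        1.27542723e+00, -1.46032800e-01]), 'qvel': array([-0.00042158, -0.00013465, -0.00175655,  0.00017974, -0.00064812,
       -0.000764  ]), 'joint_efforts': array([ 1.73767494e-03, -4.32004094e+01, -2.44695640e+01,  7.19901058e-02,
        5.26809634e-02, -3.77819094e-05]), 'tool_pos': array([ 0.12569891, -0.50935687,  0.22614317]), 'tool_rot': array([-3.14025931e+00, -1.89936489e-04,  2.41839743e-01]), 'contact_force': array([-0.04971646,  0.12904301, -1.36050338]), 'torque': array([-0.0259723 ,  0.00498241, -0.02269347]), 'grip_force': 0.0, 'opening': 0.0919624374882862} -0.0188
```

View pics/top0.png

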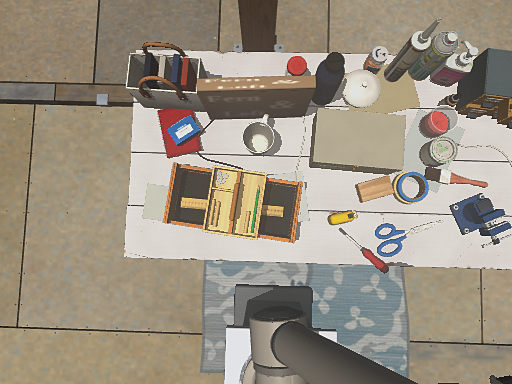

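View pics/scene0.png

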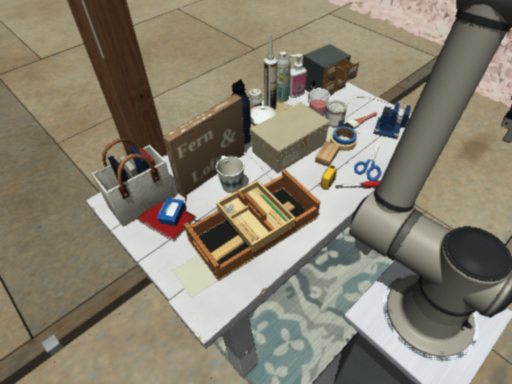

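The top view shows the toolbox around (232,203) with the till mid-box. The rule shows in both openings, at about (192,203) and (275,210). The mug is at (258,137), the tape at (343,217) and the screwdriver at (365,252). Next I'll measure with the depth images.

```bash
cat > h.py <<'E'
import numpy as np, cv2
from scipy.spatial.transform import Rotation as Ro
from cell import monitor, read_camera, get_calibration, job, robot
def pts(name, depth):
    c=get_calibration(name);K=c["intrinsics"];R=Ro.from_euler("xyz",c["orientation"]).as_matrix()
    v,u=np.mgrid[:384,:512]
    d=np.stack([(u-K[0,2])/K[0,0],-(v-K[1,2])/K[1,1],-np.ones(u.shape)],-1)
    return (d*depth[...,None])@R.T+c["origin"]
def rect(P,m):
    return cv2.minAreaRect((P[m][:,:2]*1000).astype(np.float32))
def big(m):
    n,l,s,c=cv2.connectedComponentsWithStats(m.astype(np.uint8));return l==1+np.argmax(s[1:,4])
E
python3 - <<'E'
from h import *
for n in("top","scene"):
    f=np.load(f"pics/{n}0.npz");p,d=f["p"].astype(int),f["d"];P=pts(n,d);z=P[...,2]
    if n=="top":
        box=np.zeros(z.shape,bool);box[155:250,155:310]=1
        roi=(slice(155,250),slice(155,310))
        for q in((203,152),(250,300)): print("table z",P[q])
    else:
        box=np.zeros(z.shape,bool);box[165:280,180:325]=1
    hsv=cv2.cvtColor(p.astype(np.uint8),cv2.COLOR_RGB2HSV)
    wall=big(box&(z>.05)&(z<.13)); print(n,"all",rect(P,wall))
    endb=box&(z>.074)&(z<.087)
    rail=big(box&(z>.108)&(z<.128)); print("rail",rect(P,rail),z[rail].mean(),rail.sum())
    r=box&(z>.009)&(z<.024)&(hsv[...,2]>110)
    k,l,s,c=cv2.connectedComponentsWithStats(r.astype(np.uint8))
    for i in range(1,k):
        if s[i,4]>25: print("rule bit",c[i],s[i,4],z[l==i].mean(),np.round(cv2.boxPoints(rect(P,l==i))).tolist())
    if n=="top":
        cv2.imwrite("pics/crop.png",cv2.resize(p[155:250,155:310,::-1].astype(np.uint8),None,fx=5,fy=5,interpolation=cv2.INTER_CUBIC))
E
```

```text
table z [0.50079627 0.38849092 0.00251851]
table z [ 0.37578249 -0.051192   -0.00337206]
top all ((506.09381103515625, 144.6016845703125), (364.1917419433594, 183.87081909179688), 82.81825256347656)
rail ((504.86114501953125, 138.91925048828125), (12.378823280334473, 98.7804946899414), 82.39046478271484) 0.11926704181139111 175
rule bit [193.32330827 202.96616541] 266 0.017043077448704192 [[486.0, 227.0], [516.0, 225.0], [521.0, 300.0], [491.0, 302.0]]
rule bit [272.55924171 210.30331754] 211 0.01703719438177755 [[472.0, 3.0], [501.0, 2.0], [505.0, 63.0], [475.0, 65.0]]
scene all ((505.1205139160156, 147.41940307617188), (366.1223449707031, 186.84893798828125), 82.56072235107422)
rail ((504.3294677734375, 142.49615478515625), (12.587148666381836, 98.37820434570312), 83.09317016601562) 0.11835018165235361 150
rule bit [288.171875 205.921875] 64 0.01688955204792531 [[468.0, 7.0], [507.0, 5.0], [508.0, 29.0], [470.0, 31.0]]
rule bit [184.99275362 219.26086957] 138 0.013073204157701317 [[634.0, 312.0], [669.0, 246.0], [702.0, 263.0], [667.0, 329.0]]
rule bit [226.88414634 247.38719512] 328 0.0172117889209603 [[482.0, 206.0], [520.0, 202.0], [529.0, 302.0], [490.0, 305.0]]
```

View pics/crop.png

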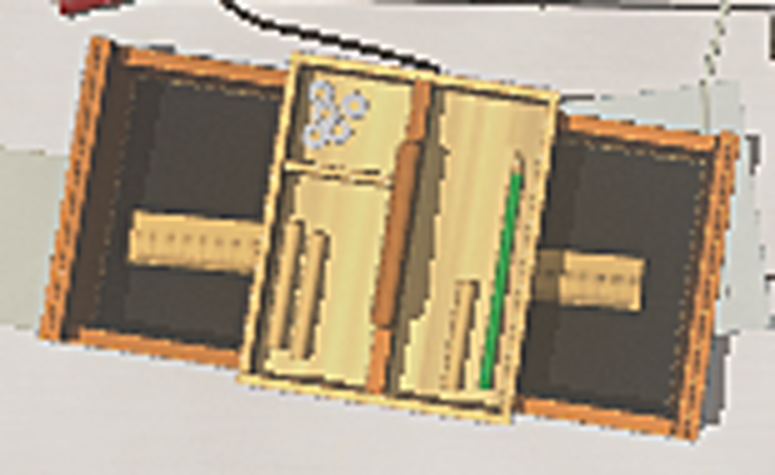

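The checks agree: box 364 long, rule about 299 mm, rail 12×99 mm at z 119. Box yaw is about -7.2° and rule yaw about -3.65°. I'll slide the till towards -y and draw the rule out over the free left (+y) end. First step is the approach to the rail.

```bash
cat >> h.py <<'E'
B=np.array([.5056,.146]);U=np.array([.125,.992])
def sh(x,y,z,deg=None):
    s=monitor.observe();p=np.array(s["tool_pos"]);w=s["tool_rot"][2]
    d=np.array([x,y,z])-p;c,n=np.cos(w),np.sin(w)
    print("t",s["time"],"pos",p.round(4),"rot",np.round(s["tool_rot"],3),"open",round(s["opening"],4),"grip",round(s["grip_force"],1),"F",np.round(s["contact_force"],1))
    print("shift cm",np.round(100*np.array([d[0]*c+d[1]*n,d[0]*n-d[1]*c,-d[2]]),2),"spin",None if deg is None else round(np.degrees(w)-deg,1))
E
python3 -c "
from h import *
sh(.35,-.25,.227,-7.2);sh(.5046,.1407,.227)"
```

```text
t 0.1 pos [ 0.1257 -0.5094  0.2261] rot [-3.14  -0.     0.242] open 0.092 grip 0.0 F [-0.   0.1 -1.4]
shift cm [ 27.99 -19.81  -0.09] spin 21.1
t 0.1 pos [ 0.1257 -0.5094  0.2261] rot [-3.14  -0.     0.242] open 0.092 grip 0.0 F [-0.   0.1 -1.4]
shift cm [ 52.36 -54.04  -0.09] spin None
```

>>> send_rows:
  targets:
    - {"translation": [3.5, -2.5, 0], "spin": 0, "jaw": 0.8}
    - {"translation": [7, -5, 0], "spin": 0, "jaw": 0.7}
    - {"translation": [10.5, -7.5, 0], "spin": 0, "jaw": 0.6}
    - {"translation": [14, -10, 0], "spin": 0, "jaw": 0.6}
    - {"translation": [17.5, -12.5, 0], "spin": 0, "jaw": 0.6}

```text
time: 0.6
tool_pos: [0.2664, -0.3449, 0.2265]
tool_rot: [-3.141, 0.0, 0.241]
contact_force: [0.0, -1.4, -0.5]
opening: 0.0575
grip_force: 0.0
```

>>> send_rows:
  targets:
    - {"translation": [3.5, -3, 0], "spin": 4, "jaw": 0.6}
    - {"translation": [7, -6.5, 0], "spin": 8, "jaw": 0.6}
    - {"translation": [10.5, -10, 0], "spin": 12, "jaw": 0.6}
    - {"translation": [14, -14, 0], "spin": 16, "jaw": 0.6}
    - {"translation": [17.5, -18, 0], "spin": 21, "jaw": 0.6}

```text
time: 1.1
tool_pos: [0.3901, -0.1334, 0.2266]
tool_rot: [3.142, 0.0, -0.128]
contact_force: [0.7, -1.2, 0.4]
opening: 0.0552
grip_force: 0.0
```

```bash
python3 -c "
from h import *
sh(.5046,.1407,.227,-7.2)"
```

```text
t 1.1 pos [ 0.3901 -0.1334  0.2266] rot [ 3.142  0.    -0.128] open 0.0552 grip 0.0 F [ 0.7 -1.2  0.4]
shift cm [  7.86 -28.65  -0.04] spin -0.1
```

>>> send_rows:
  targets:
    - {"translation": [1.6, -5, 0], "spin": 0, "jaw": 0.6}
    - {"translation": [3.2, -10, 0], "spin": 0, "jaw": 0.6}
    - {"translation": [4.7, -15, 0], "spin": 0, "jaw": 0.6}
    - {"translation": [6.3, -20, 0], "spin": 0, "jaw": 0.6}
    - {"translation": [7.8, -25, 0], "spin": 0, "jaw": 0.6}

```text
time: 1.6
tool_pos: [0.4936, 0.0942, 0.2265]
tool_rot: [3.141, 0.0, -0.124]
contact_force: [0.9, 0.0, 1.2]
opening: 0.0553
grip_force: 0.0
```

>>> send_rows:
  targets:
    - {"translation": [0, -2, 0], "spin": 0, "jaw": 0.6}
    - {"translation": [0, -3, 0], "spin": 0, "jaw": 0.6}
    - {"translation": [0, -3.3, 0], "spin": 0, "jaw": 0.6}
    - {"translation": [0, -3.3, 3], "spin": 0, "jaw": 0.6}
    - {"translation": [0, -3.3, 6], "spin": 0, "jaw": 0.6}

```text
time: 2.1
tool_pos: [0.4977, 0.1236, 0.1668]
tool_rot: [-3.142, -0.002, -0.126]
contact_force: [0.2, -0.7, -0.3]
opening: 0.0552
grip_force: 0.0
```

```bash
python3 -c "
from h import *
sh(.5046,.1407,.104,-7.2)"
```

```text
t 2.1 pos [0.4977 0.1236 0.1668] rot [-3.142e+00 -2.000e-03 -1.260e-01] open 0.0552 grip 0.0 F [ 0.2 -0.7 -0.3]
shift cm [ 0.47 -1.78  6.28] spin -0.0
```

>>> send_rows:
  targets:
    - {"translation": [0.4, -1.8, 0], "spin": 0, "jaw": 0.6}
    - {"translation": [0.4, -1.8, 2], "spin": 0, "jaw": 0.6}
    - {"translation": [0.4, -1.8, 4], "spin": 0, "jaw": 0.6}
    - {"translation": [0.4, -1.8, 6], "spin": 0, "jaw": 0.6}
    - {"translation": [0.4, -1.8, 6.2], "spin": 0, "jaw": 0.6}

```text
time: 2.6
tool_pos: [0.5019, 0.1405, 0.1027]
tool_rot: [3.14, 0.005, -0.127]
contact_force: [0.0, 0.6, 1.2]
opening: 0.0548
grip_force: 0.0
```

>>> send_rows:
  targets:
    - {"translation": [0, 0, 0], "spin": 0, "jaw": 0.05}
    - {"translation": [0, 0, 0], "spin": 0, "jaw": 0.05}
    - {"translation": [0, 0, 0], "spin": 0, "jaw": 0.05}
    - {"translation": [0, 0, 0], "spin": 0, "jaw": 0.05}
    - {"translation": [0, 0, 0], "spin": 0, "jaw": 0.05}
  force: 15

```text
time: 3.1
tool_pos: [0.5038, 0.1422, 0.1052]
tool_rot: [-3.141, -0.001, -0.125]
contact_force: [0.5, -0.3, 0.1]
opening: 0.0196
grip_force: 0.0
```

```bash
python3 -c "
from h import *
sh(.5046-.089*.125,.1407-.089*.992,.104,-7.2)"
```

```text
t 3.1 pos [0.5038 0.1422 0.1052] rot [-3.141e+00 -1.000e-03 -1.250e-01] open 0.0196 grip 0.0 F [ 0.5 -0.3  0.1]
shift cm [0.09 9.04 0.12] spin 0.1
```

Fingers are still closing, so I'll finish the grip and then slide.

>>> send_rows:
  targets:
    - {"translation": [0, 0, 0], "spin": 0, "jaw": 0.05}
    - {"translation": [0, 0, 0], "spin": 0, "jaw": 0.05}
    - {"translation": [0, 0, 0], "spin": 0, "jaw": 0.05}
    - {"translation": [0, 0.3, 0], "spin": 0, "jaw": 0.05}
    - {"translation": [0, 1, 0], "spin": 0, "jaw": 0.05}

```text
time: 3.6
tool_pos: [0.5025, 0.1327, 0.105]
tool_rot: [-3.141, -0.001, -0.124]
contact_force: [-0.5, 1.6, 3.9]
opening: 0.0119
grip_force: 15.0
```

>>> send_rows:
  targets:
    - {"translation": [0, 1, 0], "spin": 0, "jaw": 0.05}
    - {"translation": [0, 2, 0], "spin": 0, "jaw": 0.05}
    - {"translation": [0, 3, 0], "spin": 0, "jaw": 0.05}
    - {"translation": [0, 4, 0], "spin": 0, "jaw": 0.05}
    - {"translation": [0, 5, 0], "spin": 0, "jaw": 0.05}

```text
time: 4.1
tool_pos: [0.4962, 0.0816, 0.1049]
tool_rot: [-3.142, -0.001, -0.125]
contact_force: [0.4, 2.0, 5.3]
opening: 0.0117
grip_force: 15.0
```

>>> send_rows:
  targets:
    - {"translation": [0, 0.9, 0], "spin": 0, "jaw": 0.05}
    - {"translation": [0, 1.7, 0], "spin": 0, "jaw": 0.05}
    - {"translation": [0, 2.3, 0], "spin": 0, "jaw": 0.05}
    - {"translation": [0, 2.8, 0], "spin": 0, "jaw": 0.05}
    - {"translation": [0, 2.8, 0], "spin": 0, "jaw": 0.05}

```text
time: 4.6
tool_pos: [0.4927, 0.0532, 0.1049]
tool_rot: [3.141, -0.001, -0.126]
contact_force: [-0.3, -1.4, 5.2]
opening: 0.0119
grip_force: 15.0
```

```bash
python3 -c "
from h import *
sh(.5056-.095*.125,.146-.095*.992,.104,-7.2)"
```

```text
t 4.6 pos [0.4927 0.0532 0.1049] rot [ 3.141e+00 -1.000e-03 -1.260e-01] open 0.0119 grip 15.0 F [-0.3 -1.4  5.2]
shift cm [0.12 0.13 0.09] spin 0.0
```

Till is nearly against the right end board (within about 2 mm). Release, rise, and turn for the rule.

>>> send_rows:
  targets:
    - {"translation": [0, 0, 0], "spin": 0, "jaw": 0.55}
    - {"translation": [0, 0, 0], "spin": 0, "jaw": 0.55}
    - {"translation": [0, 0, 0], "spin": 0, "jaw": 0.55}
    - {"translation": [0, 0, -4], "spin": 0, "jaw": 0.55}
    - {"translation": [0, 0, -8], "spin": -4, "jaw": 0.55}

```text
time: 5.1
tool_pos: [0.4916, 0.0548, 0.1845]
tool_rot: [3.141, 0.004, -0.054]
contact_force: [0.7, 0.3, 0.6]
opening: 0.0472
grip_force: 0.0
```

>>> send_rows:
  targets:
    - {"translation": [0.2, -3, 0], "spin": -8, "jaw": 0.55}
    - {"translation": [0.3, -6, 0], "spin": -16, "jaw": 0.55}
    - {"translation": [0.4, -9, 0], "spin": -24, "jaw": 0.55}
    - {"translation": [0.5, -12, 0], "spin": -32, "jaw": 0.55}
    - {"translation": [0.6, -15, 0], "spin": -40, "jaw": 0.55}

```text
time: 5.6
tool_pos: [0.5067, 0.2055, 0.1844]
tool_rot: [-3.142, 0.001, 0.649]
contact_force: [-0.2, -0.2, -0.2]
opening: 0.0505
grip_force: 0.0
```

>>> send_rows:
  targets:
    - {"translation": [0, 0, 0], "spin": -8, "jaw": 0.55}
    - {"translation": [0, 0, 0], "spin": -16, "jaw": 0.55}
    - {"translation": [0, 0, 0], "spin": -24, "jaw": 0.55}
    - {"translation": [0, 0, 0], "spin": -32, "jaw": 0.55}
    - {"translation": [0, 0, 0], "spin": -40, "jaw": 0.55}

```text
time: 6.1
tool_pos: [0.5066, 0.2043, 0.1843]
tool_rot: [-3.141, 0.001, 1.347]
contact_force: [-0.4, -0.1, 0.3]
opening: 0.0507
grip_force: 0.0
```

```bash
python3 - <<'E'
from h import *
sh(.5033,.2588,.06,86.35)
for n in("scene","top"):
    p,d=read_camera(n);P=pts(n,d);z=P[...,2];hsv=cv2.cvtColor(p,cv2.COLOR_RGB2HSV)
    b=np.zeros(z.shape,bool)
    b[tuple([slice(155,250),slice(155,310)] if n=="top" else [slice(165,280),slice(180,325)])]=1
    r=b&(z>.009)&(z<.024)&(hsv[...,2]>110)
    k,l,s,c=cv2.connectedComponentsWithStats(r.astype(np.uint8))
    for i in range(1,k):
        if s[i,4]>40: print(n,c[i],s[i,4],z[l==i].mean(),np.round(cv2.boxPoints(rect(P,l==i))).tolist())
    cv2.imwrite(f"pics/{n}1.png",cv2.resize(p[130:290,130:350,::-1],None,fx=3,fy=3))
E
```

```text
t 6.1 pos [0.5066 0.2043 0.1843] rot [-3.141e+00  1.000e-03  1.347e+00] open 0.0507 grip 0.0 F [-0.4 -0.1  0.3]
shift cm [ 5.24 -1.53 12.43] spin -9.1
scene [185.27439024 219.06707317] 164 0.012742527994548272 [[641.0, 316.0], [665.0, 247.0], [702.0, 261.0], [678.0, 329.0]]
scene [229.28894472 245.98743719] 398 0.017172210643166652 [[476.0, 188.0], [519.0, 183.0], [533.0, 300.0], [490.0, 305.0]]
scene [206.546875 262.375   ] 64 0.01625275505466238 [[439.0, 338.0], [440.0, 311.0], [607.0, 318.0], [606.0, 345.0]]
top [229.75352113 205.92957746] 142 0.017176312963428864 [[481.0, 133.0], [509.0, 132.0], [512.0, 181.0], [484.0, 183.0]]
```

View pics/scene1.png

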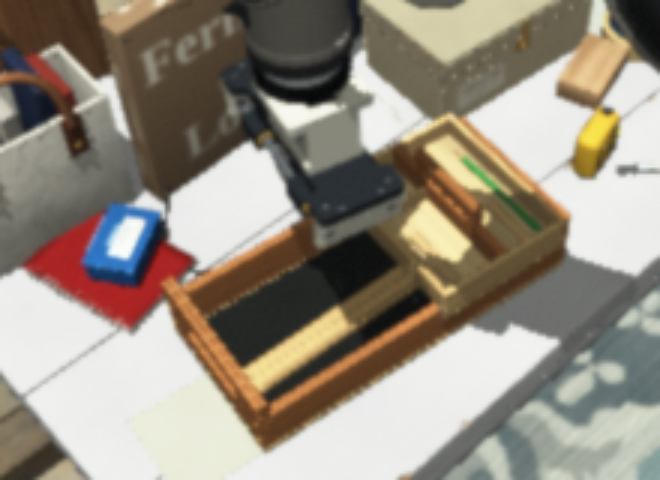

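The scene picture shows the till at the right end, the rule's left half uncovered with its end near (255,375) in the crop, and the gripper over the gap. Descend in two stages.

>>> send_rows:
  targets:
    - {"translation": [2.6, -0.8, 0], "spin": -5, "jaw": 0.55}
    - {"translation": [5.2, -1.5, 0], "spin": -9, "jaw": 0.55}
    - {"translation": [5.2, -1.5, 3.5], "spin": -9, "jaw": 0.55}
    - {"translation": [5.2, -1.5, 7], "spin": -9, "jaw": 0.55}
    - {"translation": [5.2, -1.5, 10], "spin": -9, "jaw": 0.55}

```text
time: 6.7
tool_pos: [0.5035, 0.2584, 0.083]
tool_rot: [-3.141, 0.001, 1.495]
contact_force: [-0.1, -0.0, 0.7]
opening: 0.0509
grip_force: 0.0
```

```bash
python3 - <<'E'
from h import *
sh(.5035,.2588,.012,86.35)
p,d=read_camera("top");cv2.imwrite("pics/top2.png",cv2.resize(p[140:260,140:320,::-1],None,fx=4,fy=4))
p,d=read_camera("scene");cv2.imwrite("pics/scene2.png",cv2.resize(p[160:290,160:330,::-1],None,fx=4,fy=4))
E
```

```text
t 6.7 pos [0.5035 0.2584 0.083 ] rot [-3.141e+00  1.000e-03  1.495e+00] open 0.0509 grip 0.0 F [-0.1 -0.   0.7]
shift cm [0.04 0.   7.1 ] spin -0.7
```

View pics/scene2.png

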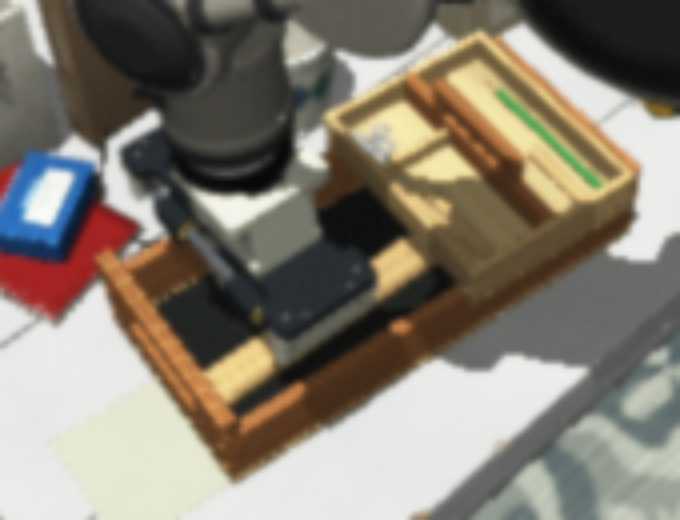

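The gripper straddles the rule, near (265,350) in the crop, with its wide side across the box. Lower.

>>> send_rows:
  targets:
    - {"translation": [0, 0, 2], "spin": -0.7, "jaw": 0.55}
    - {"translation": [0, 0, 4], "spin": -0.7, "jaw": 0.55}
    - {"translation": [0, 0, 5.5], "spin": -0.7, "jaw": 0.55}
    - {"translation": [0, 0, 6.5], "spin": -0.7, "jaw": 0.55}
    - {"translation": [0, 0, 6.9], "spin": -0.7, "jaw": 0.55}

```text
time: 7.3
tool_pos: [0.5044, 0.2584, 0.0158]
tool_rot: [3.141, -0.0, 1.509]
contact_force: [0.1, 0.8, -0.5]
opening: 0.0506
grip_force: 0.0
```

>>> send_rows:
  targets:
    - {"translation": [0, 0, 0.1], "spin": 0, "jaw": 0.45}
    - {"translation": [0, 0, 0.2], "spin": 0, "jaw": 0.4}
    - {"translation": [0, 0, 0.2], "spin": 0, "jaw": 0.4}
    - {"translation": [0, 0, 0.2], "spin": 0, "jaw": 0.38}
    - {"translation": [0, 0, 0.2], "spin": 0, "jaw": 0.38}
  force: 3

```text
time: 7.8
tool_pos: [0.5043, 0.2584, 0.0141]
tool_rot: [3.141, -0.0, 1.511]
contact_force: [-0.6, 0.4, -0.1]
opening: 0.0351
grip_force: 0.0
```

```bash
python3 - <<'E'
from h import *
sh(.5035,.2588,.012,86.35)
E
```

```text
t 7.8 pos [0.5043 0.2584 0.0141] rot [ 3.141 -0.     1.511] open 0.0351 grip 0.0 F [-0.6  0.4 -0.1]
shift cm [ 0.03 -0.08  0.21] spin 0.2
```

>>> send_rows:
  targets:
    - {"translation": [0, 0, 0.2], "spin": 0, "jaw": 0.38}
    - {"translation": [0, 0, 0.4], "spin": 0, "jaw": 0.38}
    - {"translation": [0, 0, 0.4], "spin": 0, "jaw": 0.25}
    - {"translation": [0, 0, 0.4], "spin": 0, "jaw": 0.25}
    - {"translation": [0, 0, 0.4], "spin": 0, "jaw": 0.25}
  force: 5

```text
time: 8.3
tool_pos: [0.504, 0.2583, 0.0096]
tool_rot: [-3.141, 0.0, 1.511]
contact_force: [-0.9, 0.3, -0.6]
opening: 0.0298
grip_force: 5.0
```

>>> send_rows:
  targets:
    - {"translation": [0, 0, 0], "spin": 0, "jaw": 0.25}
    - {"translation": [0, 0, 0], "spin": 0, "jaw": 0.25}
    - {"translation": [0, 0, -0.2], "spin": 0, "jaw": 0.25}
    - {"translation": [0, 0, -0.5], "spin": 0, "jaw": 0.25}
    - {"translation": [0, 0, -1], "spin": 0, "jaw": 0.25}

```text
time: 8.8
tool_pos: [0.504, 0.2583, 0.0198]
tool_rot: [-3.141, 0.0, 1.511]
contact_force: [0.8, -0.1, -0.8]
opening: 0.0298
grip_force: 5.0
```

```bash
cat >> h.py <<'E'
def incl(n="scene",tag=None,lo=.009,hi=.2,crop=(160,290,160,330)):
    "wood-coloured points outside the till, in box coordinates (s along, x across, z): fitted slope"
    p,d=read_camera(n);P=pts(n,d);hsv=cv2.cvtColor(p,cv2.COLOR_RGB2HSV)
    q=P[...,:2]-B;s=q@U;x=q@np.array([U[1],-U[0]]);z=P[...,2]
    m=(hsv[...,2]>110)&(hsv[...,0]>14)&(hsv[...,0]<32)&(hsv[...,1]>50)&(abs(x+.012)<.04)&(s>-.01)&(s<.4)&(z>lo)&(z<hi)
    m=big(m);a=np.polyfit(s[m],z[m],1)
    print(n,m.sum(),"slope deg",np.degrees(np.arctan(a[0])),"s range",s[m].min(),s[m].max(),"z at",[round(float(np.polyval(a,t)),4) for t in (s[m].min(),s[m].max())],"x",x[m].mean())
    if tag: r0,r1,c0,c1=crop;cv2.imwrite(f"pics/{tag}.png",cv2.resize(p[r0:r1,c0:c1,::-1],None,fx=4,fy=4))
E
python3 - <<'E'
from h import *
sh(.5035,.2588,.012,86.35)
incl("scene","scene3")
E
```

```text
t 8.8 pos [0.504  0.2583 0.0198] rot [-3.141  0.     1.511] open 0.0298 grip 5.0 F [ 0.8 -0.1 -0.8]
shift cm [ 0.04 -0.05  0.78] spin 0.2
scene 111 slope deg 2.6669192823346632 s range -0.009797061249756649 0.03894369899841464 z at [0.0228, 0.025] x -0.013196149267114968
```

View pics/scene3.png

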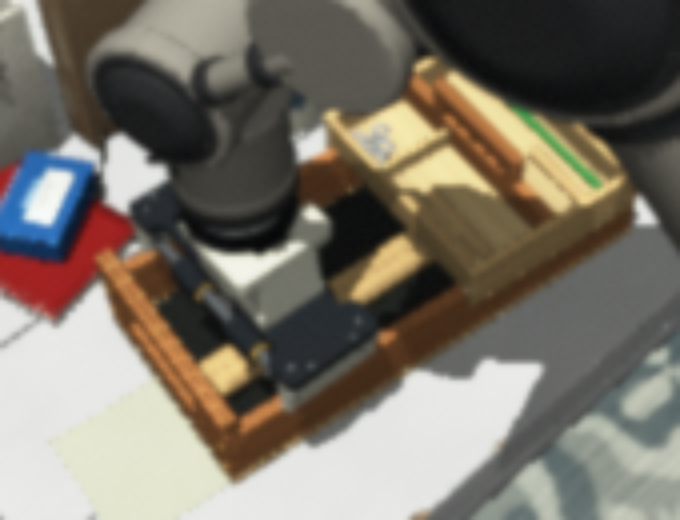

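It pivots in the pads: 2.7° for a 10 mm lift. Continue the lift gently.

>>> send_rows:
  targets:
    - {"translation": [0, 0, -0.6], "spin": 0, "jaw": 0.25}
    - {"translation": [0, 0, -1.2], "spin": 0, "jaw": 0.25}
    - {"translation": [-0.1, 0, -1.8], "spin": 0, "jaw": 0.25}
    - {"translation": [-0.15, 0, -2.4], "spin": 0, "jaw": 0.25}
    - {"translation": [-0.2, 0, -3], "spin": 0, "jaw": 0.25}

```text
time: 9.35
tool_pos: [0.504, 0.2563, 0.0503]
tool_rot: [3.141, -0.0, 1.511]
contact_force: [0.0, -0.8, -0.8]
opening: 0.0297
grip_force: 5.0
```

```bash
python3 - <<'E'
from h import *
sh(.5035,.2588,.012,86.35)
incl();incl("top")
E
```

```text
t 9.35 pos [0.504  0.2563 0.0503] rot [ 3.141 -0.     1.511] open 0.0297 grip 5.0 F [ 0.  -0.8 -0.8]
shift cm [ 0.25 -0.07  3.83] spin 0.2
scene 100 slope deg 6.000869262716758 s range 0.12778559326256106 0.15604707988577515 z at [0.0617, 0.0647] x -0.018384139998452072
top 323 slope deg 9.235830806069353 s range -0.00967321065563695 0.08706072009602292 z at [0.0396, 0.0553] x -0.009308086761303052
```

>>> send_rows:
  targets:
    - {"translation": [0, 0, -0.6], "spin": 0, "jaw": 0.25}
    - {"translation": [-0.1, 0, -1.2], "spin": 0, "jaw": 0.25}
    - {"translation": [-0.2, 0, -1.8], "spin": 0, "jaw": 0.25}
    - {"translation": [-0.3, 0, -2.4], "spin": 0, "jaw": 0.25}
    - {"translation": [-0.4, 0, -3], "spin": 0, "jaw": 0.25}

```text
time: 9.95
tool_pos: [0.5038, 0.2523, 0.0803]
tool_rot: [3.141, 0.0, 1.511]
contact_force: [-0.4, -0.1, -1.3]
opening: 0.0297
grip_force: 5.0
```

```bash
python3 - <<'E'
from h import *
sh(.5035,.2588,.012,86.35)
incl("scene","scene4");incl("top")
E
```

```text
t 9.95 pos [0.5038 0.2523 0.0803] rot [3.141 0.    1.511] open 0.0297 grip 5.0 F [-0.4 -0.1 -1.3]
shift cm [ 0.65 -0.07  6.83] spin 0.2
scene 102 slope deg 19.431946593502808 s range 0.12439444976404962 0.15132230565482346 z at [0.0915, 0.101] x -0.01805488486432858
top 324 slope deg 16.300802914954726 s range -0.009936904611536087 0.08274738548249955 z at [0.0556, 0.0827] x -0.009081582558684092
```

View pics/scene4.png

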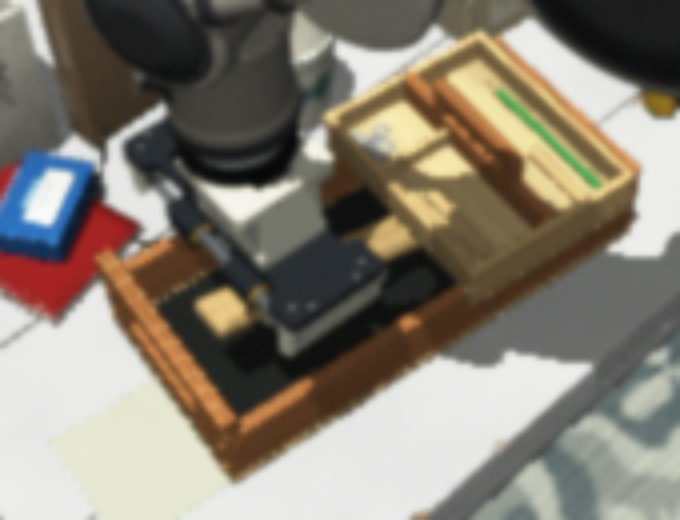

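The rule is tilted 16.3°, top 7 mm clear of the till edge and underside about 17 mm over the end board line. Grip firmly and draw along the slope, with z rising 0.29 per unit of x.

>>> send_rows:
  targets:
    - {"translation": [0, 0, 0], "spin": 0, "jaw": 0.2}
    - {"translation": [0, 0, 0], "spin": 0, "jaw": 0.2}
    - {"translation": [0, 0, 0], "spin": 0, "jaw": 0.2}
    - {"translation": [0.5, 0, -0.15], "spin": 0, "jaw": 0.2}
    - {"translation": [1.5, 0, -0.44], "spin": 0, "jaw": 0.2}
  force: 50

```text
time: 10.55
tool_pos: [0.5044, 0.2674, 0.0839]
tool_rot: [-3.141, 0.0, 1.51]
contact_force: [-0.2, -0.4, 0.2]
opening: 0.0292
grip_force: 50.0
```

>>> send_rows:
  targets:
    - {"translation": [1, 0, -0.29], "spin": 0, "jaw": 0.2}
    - {"translation": [2, 0, -0.58], "spin": 0, "jaw": 0.2}
    - {"translation": [3, 0, -0.88], "spin": 0, "jaw": 0.2}
    - {"translation": [4, 0, -1.17], "spin": 0, "jaw": 0.2}
    - {"translation": [5, 0, -1.46], "spin": 0, "jaw": 0.2}

```text
time: 11.05
tool_pos: [0.5076, 0.3183, 0.0989]
tool_rot: [3.142, 0.0, 1.511]
contact_force: [-0.4, 0.4, -0.7]
opening: 0.0296
grip_force: 50.0
```

```bash
python3 - <<'E'
from h import *
sh(.5035,.2588,.012,86.35)
incl();incl("top")
E
```

```text
t 11.05 pos [0.5076 0.3183 0.0989] rot [3.142 0.    1.511] open 0.0296 grip 50.0 F [-0.4  0.4 -0.7]
shift cm [-5.96 -0.05  8.69] spin 0.2
scene 231 slope deg 17.02665604797735 s range -0.008058148016595141 0.08855965436813147 z at [0.0528, 0.0824] x -0.01329839483890227
top 628 slope deg 16.434558374511205 s range -0.009825707883110256 0.1586446102131918 z at [0.0535, 0.1032] x -0.011822355962810236
```

Angle held, no contact forces. Continue.

>>> send_rows:
  targets:
    - {"translation": [1, 0, -0.29], "spin": 0, "jaw": 0.2}
    - {"translation": [2, 0, -0.58], "spin": 0, "jaw": 0.2}
    - {"translation": [3, 0, -0.88], "spin": 0, "jaw": 0.2}
    - {"translation": [4, 0, -1.17], "spin": 0, "jaw": 0.2}
    - {"translation": [5, 0, -1.46], "spin": 0, "jaw": 0.2}

```text
time: 11.65
tool_pos: [0.5107, 0.3681, 0.1135]
tool_rot: [3.141, 0.0, 1.511]
contact_force: [-0.7, -0.4, -0.1]
opening: 0.0293
grip_force: 50.0
```

>>> send_rows:
  targets:
    - {"translation": [0.8, 0, -0.23], "spin": 0, "jaw": 0.2}
    - {"translation": [1.6, 0, -0.47], "spin": 0, "jaw": 0.2}
    - {"translation": [2.4, 0, -0.7], "spin": 0, "jaw": 0.2}
    - {"translation": [3.2, 0, -0.94], "spin": 0, "jaw": 0.2}
    - {"translation": [3.6, 0, -1.1], "spin": 0, "jaw": 0.2}

```text
time: 12.15
tool_pos: [0.5128, 0.4039, 0.1245]
tool_rot: [3.141, -0.0, 1.511]
contact_force: [-0.3, -0.6, -0.8]
opening: 0.0293
grip_force: 50.0
```

```bash
python3 - <<'E'
from h import *
sh(.5035,.2588,.012,86.35)
incl("scene","scene5",crop=(150,300,130,330));incl("top")
E
```

```text
t 12.15 pos [0.5128 0.4039 0.1245] rot [ 3.141 -0.     1.511] open 0.0293 grip 50.0 F [-0.3 -0.6 -0.8]
shift cm [-14.54  -0.07  11.25] spin 0.2
scene 305 slope deg 16.51487871574598 s range 0.0668354418492556 0.17692322976280128 z at [0.0757, 0.1084] x -0.018576859646882233
top 915 slope deg 16.489370957255563 s range 0.010799527336424275 0.24968253021564363 z at [0.0597, 0.1304] x -0.01546241135707414
```

View pics/scene5.png

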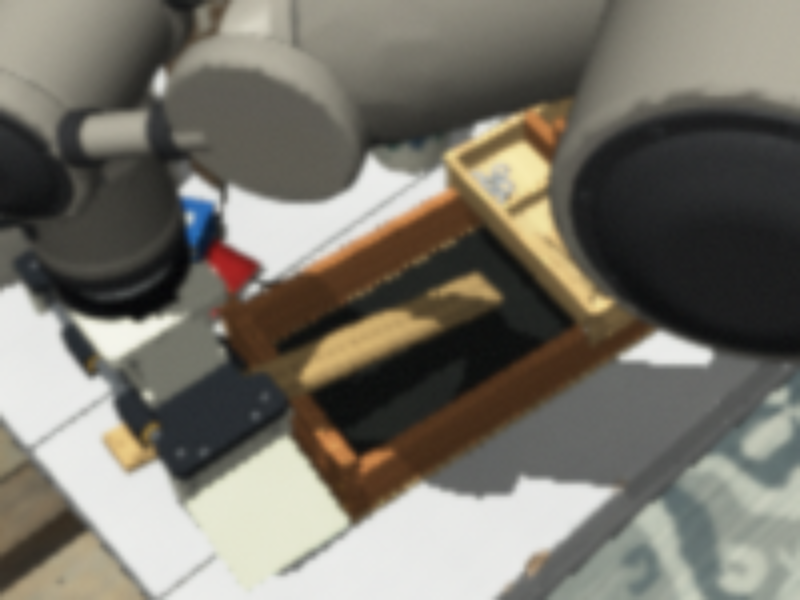

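Top view puts the tail at s≈11 mm, 30 mm clear of the till (edge at -20). In the scene crop the free end is at (490,290), clear of the till rim. To level the rule I'll draw it a little further out, rest its underside lightly on the fixed end board's edge with a soft grip, and lower the gripper until it is level. Then grip hard and lift.

>>> send_rows:
  targets:
    - {"translation": [1.1, 0, -0.32], "spin": 0, "jaw": 0.2}
    - {"translation": [2.2, 0, -0.64], "spin": 0, "jaw": 0.2}
    - {"translation": [3.3, 0, -0.97], "spin": 0, "jaw": 0.2}
    - {"translation": [4.4, 0, -1.3], "spin": 0, "jaw": 0.2}
    - {"translation": [5.5, 0, -1.6], "spin": 0, "jaw": 0.2}

```text
time: 12.75
tool_pos: [0.5161, 0.4593, 0.1407]
tool_rot: [3.141, -0.0, 1.511]
contact_force: [0.4, -1.0, 0.1]
opening: 0.0292
grip_force: 50.0
```

```bash
python3 - <<'E'
from h import *
sh(.5035,.2588,.012,86.35)
incl("top")
E
```

```text
t 12.75 pos [0.5161 0.4593 0.1407] rot [ 3.141 -0.     1.511] open 0.0292 grip 50.0 F [ 0.4 -1.   0.1]
shift cm [-20.09  -0.06  12.87] spin 0.2
top 962 slope deg 16.645591682983788 s range 0.06629620981465192 0.30845760073640505 z at [0.0754, 0.1478] x -0.019169732349961402
```

>>> send_rows:
  targets:
    - {"translation": [0, 0, 0.5], "spin": 0, "jaw": 0.2}
    - {"translation": [0, 0, 1], "spin": 0, "jaw": 0.2}
    - {"translation": [0, 0, 1.3], "spin": 0, "jaw": 0.2}
    - {"translation": [0, 0, 1.5], "spin": 0, "jaw": 0.2}
    - {"translation": [0, 0, 1.6], "spin": 0, "jaw": 0.2}

```text
time: 13.3
tool_pos: [0.5161, 0.4576, 0.1239]
tool_rot: [-3.141, 0.001, 1.51]
contact_force: [-0.5, 0.3, 0.7]
opening: 0.0291
grip_force: 50.0
```

>>> send_rows:
  targets:
    - {"translation": [0, 0, 0], "spin": 0, "jaw": 0.2}
    - {"translation": [0, 0, 0.2], "spin": 0, "jaw": 0.2}
    - {"translation": [0, 0, 0.5], "spin": 0, "jaw": 0.2}
    - {"translation": [0, 0, 0.8], "spin": 0, "jaw": 0.2}
    - {"translation": [0, 0, 1.2], "spin": 0, "jaw": 0.2}
  force: 6

```text
time: 13.8
tool_pos: [0.5162, 0.4581, 0.1121]
tool_rot: [3.141, -0.0, 1.511]
contact_force: [0.5, -0.2, 0.3]
opening: 0.0303
grip_force: 6.0
```

```bash
python3 - <<'E'
from h import *
sh(.5035,.2588,.012,86.35)
incl("top")
E
```

```text
t 13.8 pos [0.5162 0.4581 0.1121] rot [ 3.141 -0.     1.511] open 0.0303 grip 6.0 F [ 0.5 -0.2  0.3]
shift cm [-19.97  -0.07  10.01] spin 0.2
top 932 slope deg 11.373423594957465 s range 0.05921248825900783 0.30688773844633155 z at [0.0694, 0.1192] x -0.01883440881200691
```

>>> send_rows:
  targets:
    - {"translation": [0, 0, 0.5], "spin": 0, "jaw": 0.2}
    - {"translation": [0, 0, 1], "spin": 0, "jaw": 0.2}
    - {"translation": [0, 0, 1.5], "spin": 0, "jaw": 0.2}
    - {"translation": [0, 0, 2], "spin": 0, "jaw": 0.2}
    - {"translation": [0, 0, 2.4], "spin": 0, "jaw": 0.2}

```text
time: 14.35
tool_pos: [0.516, 0.458, 0.0876]
tool_rot: [-3.141, 0.0, 1.511]
contact_force: [-0.0, 0.8, 0.4]
opening: 0.0297
grip_force: 6.0
```

```bash
python3 - <<'E'
from h import *
sh(.5035,.2588,.012,86.35)
incl("top");incl("top")
E
```

```text
t 14.35 pos [0.516  0.458  0.0876] rot [-3.141  0.     1.511] open 0.0297 grip 6.0 F [-0.   0.8  0.4]
shift cm [-19.96  -0.05   7.56] spin 0.2
top 915 slope deg 1.643561330882435 s range 0.05467316086019851 0.3061107174924383 z at [0.088, 0.0952] x -0.018519385283027396
top 919 slope deg 1.4174798478423398 s range 0.05474032886854969 0.305493615893281 z at [0.0883, 0.0945] x -0.01857888387559566
```

```bash
python3 - <<'E'
from h import *
f=np.load("pics/top0.npz");p,d=f["p"],f["d"];P=pts("top",d);hsv=cv2.cvtColor(p,cv2.COLOR_RGB2HSV)
q=P[...,:2]-B;s=q@U;x=q@np.array([U[1],-U[0]]);z=P[...,2]
m=(hsv[...,2]>110)&(abs(x+.012)<.03)&(abs(s)<.16)&(z>.009)&(z<.024)
a=np.polyfit(s[m],z[m],1);print("floor rule",m.sum(),np.degrees(np.arctan(a[0])),a[1])
t=(abs(x)<.05)&(s>.22)&(s<.36)&(abs(z)<.01);a=np.polyfit(s[t],z[t],1);print("table",t.sum(),np.degrees(np.arctan(a[0])),a)
t=(abs(x)<.08)&(s>.0)&(s<.17)&(abs(z-.008)<.004)&(hsv[...,2]<90);a=np.polyfit(s[t],z[t],1);print("floor",t.sum(),np.degrees(np.arctan(a[0])),a)
E
```

```text
floor rule 477 -0.0058027198393897595 0.01704188998443832
table 1085 -0.7974605466012271 [-0.01391921  0.00338998]
floor 1152 0.13986877840241607 [0.00244118 0.0080341 ]
```

The camera reads the flat rule as level (0.0°), so 1.5° remains. Lower about 3.7 mm, then grip hard.

>>> send_rows:
  targets:
    - {"translation": [0, 0, 0.2], "spin": 0, "jaw": 0.2}
    - {"translation": [0, 0, 0.37], "spin": 0, "jaw": 0.2}
    - {"translation": [0, 0, 0.37], "spin": 0, "jaw": 0.2}
    - {"translation": [0, 0, 0.37], "spin": 0, "jaw": 0.2}
    - {"translation": [0, 0, 0.37], "spin": 0, "jaw": 0.2}

```text
time: 14.95
tool_pos: [0.5161, 0.458, 0.0847]
tool_rot: [3.141, 0.0, 1.511]
contact_force: [-0.1, -0.6, -0.1]
opening: 0.0301
grip_force: 6.0
```

```bash
python3 - <<'E'
from h import *
sh(.5035,.2588,.012,86.35)
incl("top");incl("top")
E
```

```text
t 14.95 pos [0.5161 0.458  0.0847] rot [3.141 0.    1.511] open 0.0301 grip 6.0 F [-0.1 -0.6 -0.1]
shift cm [-19.96  -0.06   7.27] spin 0.2
top 910 slope deg 0.5506449360881482 s range 0.05480247494837796 0.3055034075062189 z at [0.0899, 0.0923] x -0.018546925772280155
top 904 slope deg 0.44429606699868485 s range 0.05502367678330397 0.3056979710265296 z at [0.0903, 0.0922] x -0.018534443937292484
```

>>> send_rows:
  targets:
    - {"translation": [0, 0, 0.16], "spin": 0, "jaw": 0.2}
    - {"translation": [0, 0, 0.16], "spin": 0, "jaw": 0.2}
    - {"translation": [0, 0, 0.16], "spin": 0, "jaw": 0.2}
    - {"translation": [0, 0, 0.16], "spin": 0, "jaw": 0.2}
    - {"translation": [0, 0, 0.16], "spin": 0, "jaw": 0.2}
  force: 6

```text
time: 15.55
tool_pos: [0.5161, 0.458, 0.083]
tool_rot: [3.141, 0.0, 1.511]
contact_force: [0.4, 0.7, -0.0]
opening: 0.0305
grip_force: 6.0
```

>>> send_rows:
  targets:
    - {"translation": [0, 0, 0], "spin": 0, "jaw": 0.2}
    - {"translation": [0, 0, 0], "spin": 0, "jaw": 0.2}
    - {"translation": [0, 0, 0], "spin": 0, "jaw": 0.2}
    - {"translation": [0, 0, -0.3], "spin": 0, "jaw": 0.2}
    - {"translation": [0, 0, -0.8], "spin": 0, "jaw": 0.2}
  force: 55

```text
time: 16.05
tool_pos: [0.5159, 0.4578, 0.0908]
tool_rot: [-3.141, 0.001, 1.511]
contact_force: [-0.1, -0.4, -0.7]
opening: 0.0289
grip_force: 55.0
```

```bash
python3 - <<'E'
from h import *
sh(.5035,.2588,.012,86.35)
incl("top");incl("top")
E
```

```text
t 16.05 pos [0.5159 0.4578 0.0908] rot [-3.141e+00  1.000e-03  1.511e+00] open 0.0289 grip 55.0 F [-0.1 -0.4 -0.7]
shift cm [-19.94  -0.04   7.88] spin 0.2
top 917 slope deg 0.4920476805030124 s range 0.05473261580638111 0.3048341793608852 z at [0.0966, 0.0988] x -0.018964049254226248
top 924 slope deg 0.346851885742175 s range 0.055110694661086285 0.3069336689746124 z at [0.0981, 0.0997] x -0.018603227424050905
```

Level to about 0.4°. Lift 15 cm.

>>> send_rows:
  targets:
    - {"translation": [0, 0, -0.8], "spin": 0, "jaw": 0.2}
    - {"translation": [0, 0, -2.2], "spin": 0, "jaw": 0.2}
    - {"translation": [0, 0, -4], "spin": 0, "jaw": 0.2}
    - {"translation": [0, 0, -5.8], "spin": 0, "jaw": 0.2}
    - {"translation": [0, 0, -7.5], "spin": 0, "jaw": 0.2}

```text
time: 16.65
tool_pos: [0.5164, 0.4582, 0.1683]
tool_rot: [3.14, -0.001, 1.511]
contact_force: [0.7, -0.3, -1.1]
opening: 0.029
grip_force: 55.0
```

>>> send_rows:
  targets:
    - {"translation": [0, 0, -1.8], "spin": 0, "jaw": 0.2}
    - {"translation": [0, 0, -3.6], "spin": 0, "jaw": 0.2}
    - {"translation": [0, 0, -5.4], "spin": 0, "jaw": 0.2}
    - {"translation": [0, 0, -6.8], "spin": 0, "jaw": 0.2}
    - {"translation": [0, 0, -7.5], "spin": 0, "jaw": 0.2}

```text
time: 17.15
tool_pos: [0.5165, 0.4583, 0.244]
tool_rot: [3.139, -0.002, 1.511]
contact_force: [-0.6, 0.4, -1.2]
opening: 0.0292
grip_force: 55.0
```

>>> send_rows:
  targets:
    - {"translation": [0, 0, 0], "spin": 0, "jaw": 0.2}
    - {"translation": [0, 0, 0], "spin": 0, "jaw": 0.2}
    - {"translation": [0, 0, 0], "spin": 0, "jaw": 0.2}
    - {"translation": [0, 0, 0], "spin": 0, "jaw": 0.2}
    - {"translation": [0, 0, 0], "spin": 0, "jaw": 0.2}

```text
time: 17.65
tool_pos: [0.516, 0.4579, 0.2403]
tool_rot: [-3.141, 0.001, 1.511]
contact_force: [-0.6, -0.1, -1.6]
opening: 0.0292
grip_force: 55.0
```

```bash
python3 - <<'E'
from h import *
sh(.5035,.2588,.012,86.35)
incl("top",lo=.2,hi=.3);incl("top","top6",lo=.2,hi=.3,crop=(110,255,80,280))
E
```

```text
t 17.65 pos [0.516  0.4579 0.2403] rot [-3.141e+00  1.000e-03  1.511e+00] open 0.0292 grip 55.0 F [-0.6 -0.1 -1.6]
shift cm [-19.95  -0.05  22.83] spin 0.2
top 1254 slope deg 0.3311080674942263 s range 0.05461345334535824 0.3110154136921931 z at [0.2465, 0.248] x -0.01877919894834603
top 1248 slope deg 0.2831445575677515 s range 0.054651788205580885 0.3115169506359161 z at [0.2467, 0.248] x -0.018739543880916924
```

View pics/top6.png

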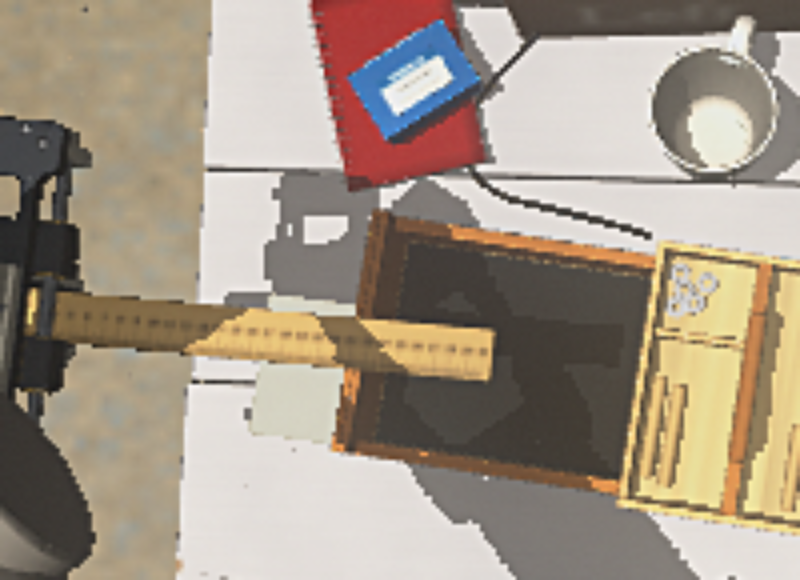

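The top view shows the rule held level (0.3°), its free end at (490,355) in the crop, underside about 238 mm up. The till is at the right end and the mug is untouched. Hand in.

```bash
python3 -c "
from h import *
print(job.hand_in())"
```

```text
the job is handed in; nothing more can be done
None
```

The job is handed in at about 18 s: the arm holds the rule level to about 0.3° and still, with its underside about 15 cm above the end boards; the till is within about 2 mm of the right end board, and I never went near the mug, tape measure or screwdriver.

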